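Open the push-to-open jewellery cabinet on the wardrobe shelf

ROBOT

A 7-joint arm with a two-finger parallel gripper is mounted at the origin on the work surface. World frame = base frame: x ahead of the robot, y to its left, z up, the work surface at z = 0. Lengths are in m, angles in rad, forces in N, time in s.
With the tool pointing down it reaches from about 0.425 to 0.875 m from the base axis. Payload 4.7 kg.
Tool frame: the origin (TCP) lies at the very end of the fingers, on their centre line; the grasp point (between the pads) lies ctrl.pinch_z behind it (ctrl.pinch_z is the distance from the TCP to the grasp point, in m); x points along the fingers, y is the direction in which the jaws open and shut, and the axes are right-handed (so a half turn about x gives the same grasp; the last joint's range is limited). The gripper opens to 85 mm and grips with 20 to 120 N. Pads are 22 mm wide; open, the fingers measure 114 mm over their backs; the gripper's body (76 mm by 85 mm) begins 54 mm behind the grasp point. The pads swing forward as they close: fully open they stand 13 mm farther back than shut.
Start: joints at [-1.236, 0.321, -0.07, 1.45, 0.023, 1.371, -0.057], TCP at [0.205, 0.617, 0.231] pointing down, gripper open.
Joint ranges: [-2.86, 2.86], [-0.3, 2.09], [-1.38, 1.24], [0.06, 2.45], [-1.56, 4.7], [0.09, 2.05], [-2.69, 2.69]. Speed limits (rad/s): [2.57, 2.57, 3.14, 3.14, 3.14, 3.14, 3.14].

INTERFACE

Orientations are given as a 3x3 rotation matrix whose columns are the frame's x, y, z axes.
In Python, from bench import ctrl gives the robot as it stands.
- The arm moves only by the tool servo_tool, never from a script. Its argument "plan" is text: rows parted by semicolons, each of 5 numbers parted by spaces: the shift along the tool's x, y, z in m, then the turn about the tool's x in degrees, then the finger opening in m, from 0 to 0.0854. A call has 1 to 8 rows; each row shifts and turns the commanded pose from where the row before left it, along the tool's axes as they then stand; what a row does not reach is not made up. A row lasts 1/12 s, in which the tool goes at most 41.7 mm and 7.16 degrees, less where a joint would pass 70% of its speed; a pose out of reach is approached as far as the arm can. A call is refused whole if a number of a shift passes 0.0417 or a number of a turn 7.16, either way. A call with a gripper value outside its range is refused whole. The fingers move at their own pace and stop on an object; the grip force is fixed at half the most. Time passes only in rows, so rows that do not move let the fingers close. It gives the time, the measured TCP pose, the force and the opening at its end, in the units of the state.
- ctrl.get_state(): the state, without advancing time (a new reading comes with each control period).
- ctrl.grab_frame(name): name is "scene" or "top" or "wrist"; returns the picture (480x640x3 uint8, red, green, blue); there is no depth.
- ctrl.camera_info(name): a dict with "fx", "fy", "cx", "cy" (pixels), "rvec" (rotation vector, rad) and "tvec" (3), from world to camera coordinates, as OpenCV has them; the wrist camera has in their place "hand_eye" (4x4, takes a point from camera to tool coordinates, whose origin is the TCP and whose axes are the tool frame's). Camera axes: x right, y down, z forward; pixel columns grow to the right and rows downward; lengths in m; the calibration is good to about 2 mm. A picture is of the moment at which its call begins: read the wrist's pose just before it. camera_info takes no time and is no camera call.
- ctrl.close_job(): hands the job in, once; it reports no verdict.
The state is a dict: "clock": time; "joint_pos": joint angles; "qvel": joint speeds; "effort": joint torques, N m; "ee_pos": TCP position; "tool_rot": TCP orientation; "ft_force": force on the tool from outside, world axes, zero at the start; "torque": the same for the moment, N m; "opening": opening from 0.0 (shut) to 1.0 (fully open).
Only numpy, scipy, OpenCV 4.12 (cv2) and the standard library are available. Lean on these libraries where they do the work, as an engineer would, in place of code of your own. Each camera call takes 0.05 s, during which the arm holds its last target. There are 200 camera calls.

TASK

Open the small handleless jewellery cabinet wide. First slide the pink hair clip tray along the shelf, out of the door's way, then press the door in with a fingertip until its push catch lets go and the spring sends it ajar, and swing it wide open, to about a right angle, with a finger behind its edge. Do not pick up or grip anything, do not let the door touch the tray, and leave everything else on the shelf where it stands.

Things in the scene. Friction and masses are not known exactly. Their poses are not given: they have to be found in the camera images.
- cabinet: fixed walnut jewellery cabinet, 160 deep (x) x 200 wide (y) x 200 mm high, one flat door, no handle, hinged on the right as the robot sees it. Origin: centre of its underside on the shelf; own -x points out of the front, +y towards the door's free edge, z up. Carcass front at own x = -80 mm; front face of the shut door at x = -98 mm. It and the chest beside it may change places
- door (a joint): door angle about its upright hinge, rad: 0 shut and latched, negative pressed in (stop -0.030), positive open (stop 1.65). Pressing it in 3 mm near the free edge (below -0.017; some 6 N there, 10 N in mid-door) frees the catch; after less it latches again. As the finger draws back a damped spring follows and leaves the door ajar at 0.35 to 0.5 (free edge 65 to 95 mm out) within 1 s
- door_leaf: the door, 196 wide x 190 high x 16 mm thick, top edge 198 mm and lower edge 8 mm above the shelf, 0.4 kg. Origin: on the hinge axis at shelf level; own +y runs along the door to its free edge at y = 196 mm, own -x points out of its front (front face x = -13 mm, back x = 0, lining x = +3 mm), z up. Turns with joint door
- door_front: front facing of the door, 3 mm thick, same origin and axes as door_leaf
- door_back: lining on the back of the door, 3 mm thick, ending 15 mm short of the door's side edges and 13 mm below its top, with a mirror and, low down (26 mm above the shelf), the strike pin of the catch; same origin and axes as door_leaf
- door_hinge (a point): point on the hinge axis at the level of the door's top edge, at the cabinet's own x = -85 mm, y = -98 mm, z = 198 mm. Once ajar the door is no longer pushed by the spring; light hinge friction (0.03 N m) keeps it where it is left. The freed catch does not latch again
- door_corner (a point): front top corner of the door at its free edge, moves with the door
- tray: loose pink plastic hair clip tray, 110 (x) x 80 (y) x 26 mm high, walls 4 mm, a lengthwise divider and three clips fixed inside, 0.14 kg. Origin: centre of its underside. It starts in front of the door, within its swing
- chest: fixed walnut-effect chest, 160 x 200 x 150 mm high, with two drawers and brass knobs that stand out 35 to 45 mm from its front; origin: centre of its underside, front to own -x. Beside the jewellery cabinet; leave shut
- chest_drawer0 (a joint): upper drawer of the chest, m, 0 = shut, grows as it opens
- chest_drawer1 (a joint): lower drawer of the chest, m, 0 = shut, grows as it opens
- canister: loose stainless steel canister with flip-top lid, 92 mm across, 136 mm high; origin: centre of its underside
- ring_dish: loose shallow ceramic ring dish, 92 mm across, 22 mm high; origin: centre of its underside
- bauble: loose blue glass bauble, 60 mm across, standing on a small flat, about 70 mm high with its cap; origin: its foot
- perfume: loose glass perfume bottle, 30 x 50 x 92 mm high, on top of the chest; origin: centre of its underside
- tin: loose round shoe polish tin, 74 mm across, 26 mm high; origin: centre of its underside
- hanger_a: loose wooden hanger lying flat, 400 mm long, 12 mm high; origin: middle of its shoulders, underside
- hanger_b: second loose wooden hanger, same size, lying flat on top of the first; origin: middle of its shoulders, underside
Mind the look-alikes: they are no part of the job. Of the things that look like the tray, the largest one is meant.

How it is judged:
On the way, in this order (a step that is already met when the one before it is completed fails the run):
1. the door is pressed in far enough to free the catch (value of joint door below -0.01 rad).
2. the spring has sent the door ajar (value of joint door above 0.25 rad), for 0.1 s.
At the end, for the whole second after the job is handed in: the door stands open at 1.25 rad (72 degrees) or more and at rest, and the tray lies flat and still on the shelf, never touched by the door (value of joint door above 1.25 rad and not (velocity of joint door above 0.05 rad/s) and velocity of joint door above -0.05 rad/s and height (world z) of tray between -0.005 and 0.005 m and angle between tray's own z axis and vertical below 0.1 rad and linear speed of tray below 0.02 m/s).
It fails at once if the door touches the tray (contact force between door_leaf and tray above 0.3 N).
It fails at once if the tray is lifted off the shelf or tipped (height (world z) of tray above 0.015 m or angle between tray's own z axis and vertical above 0.3 rad).
It fails at once if the door is pinched between the fingers (contact force between the fingers and door_front above 1 N and contact force between the fingers and door_back above 1 N).
It fails at once if something else on the shelf is shifted by more than 25 mm or lifted (distance of any of canister, ring_dish, bauble, perfume, tin, hanger_a, hanger_b from where it was at the start of the episode above 0.025 m).
It fails at once if a drawer of the chest is opened (value of joint any of chest_drawer0, chest_drawer1 above 0.02 m).
It also fails if it takes over 64 s, if anything falls off the work surface, if the arm or the gripper's body presses on something with over 40 N, if the wrist force passes 120 N, or if a joint passes its speed limit or range.

## Working session

There is one attempt and no reset: what is moved stays moved. The work goes in short steps, Python scripts to look and compute and a tool call to move; the robot and the scene stay as the last step left them, time stands still between calls to the robot, and variables do not carry over. Pictures are saved under pics/ and viewed, about 8 in all and at most 12, crops included, and the job is handed in when it is done.

Besides the shell and the picture viewer there is one more tool, called after "Request:" as name(argument=value, ...), one argument or row to a line, values as JSON. servo_tool: Moves the arm, as the interface text tells. Its arguments: {"type":"object","properties":{"plan":{"type":"string"}},"required":["plan"]}

```bash
mkdir -p pics; python3 - <<'E'
from bench import ctrl
import cv2,numpy as np
np.set_printoptions(precision=4,suppress=True)
s=ctrl.get_state(); print({k:np.round(s[k],4) for k in s}, ctrl.pinch_z)
for n in ("scene","top"):
    f=ctrl.grab_frame(n); cv2.imwrite(f"pics/{n}0.png",f[:,:,::-1]); print(n,ctrl.camera_info(n))
print(ctrl.camera_info("wrist"))
E
```

```text
{'clock': np.float64(0.0), 'joint_pos': array([-1.2359,  0.3218, -0.0701,  1.4517,  0.0226,  1.3708, -0.0569]), 'qvel': array([ 0.003 ,  0.    , -0.0001, -0.0009,  0.0011,  0.    , -0.0012]), 'effort': array([ -0.0003, -49.3583,  -0.3817, -31.4336,   0.0132,   0.0115,
         0.    ]), 'ee_pos': array([0.2048, 0.6163, 0.2302]), 'tool_rot': array([[-0.0005,  0.3153,  0.949 ],
       [-0.0019,  0.949 , -0.3153],
       [-1.    , -0.002 ,  0.0001]]), 'ft_force': array([-0.1521,  0.3703,  0.2223]), 'torque': array([-0.0391, -0.0036, -0.0039]), 'opening': np.float64(1.0002)} 0.0187
scene {'fx': 579.1418009604331, 'fy': 579.1418009604331, 'cx': 328.81743434467364, 'cy': 251.35160401337458, 'rvec': array([ 2.2126,  1.3256, -0.4406]), 'tvec': array([-0.2058, -0.295 ,  2.0432])}
top {'fx': 574.2895214989895, 'fy': 574.2895214989895, 'cx': 316.0730490368162, 'cy': 230.5712996301337, 'rvec': array([ 2.1757, -2.1542,  0.1565]), 'tvec': array([-0.0544,  0.4904,  1.5756])}
{'fx': 344.9876650103539, 'fy': 344.9876650103539, 'cx': 316.25095528579345, 'cy': 241.31300454711814, 'hand_eye': array([[ 0.0001, -0.2871,  0.9579, -0.1431],
       [ 1.    ,  0.0002, -0.    ,  0.    ],
       [-0.0002,  0.9579,  0.2871, -0.0732],
       [ 0.    ,  0.    ,  0.    ,  1.    ]])}
```

View pics/scene0.png

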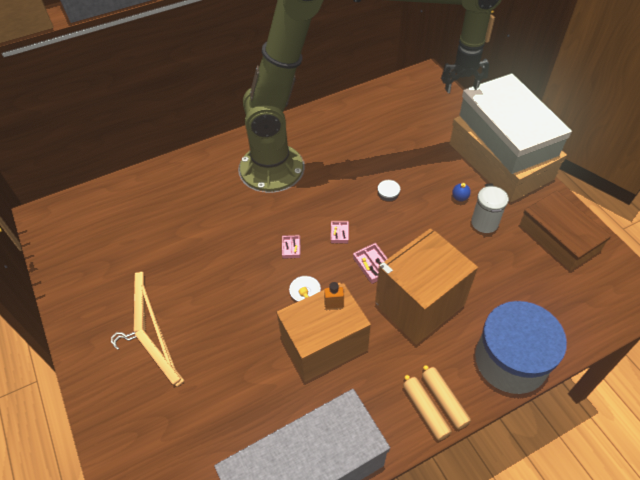

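View pics/top0.png

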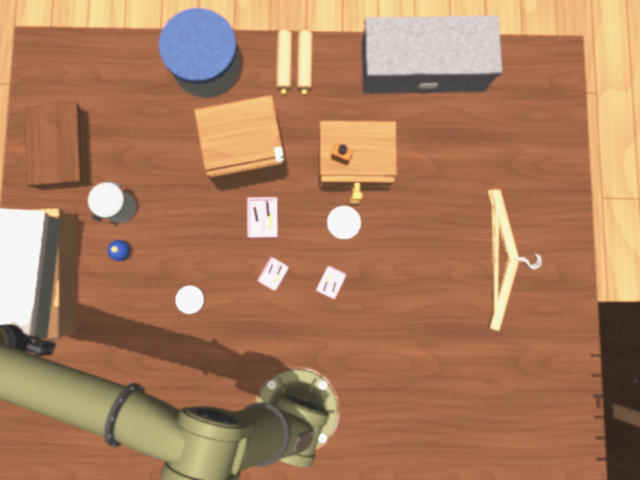

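Top view: cabinet at (240,138), its hinge at the right near (280,155), and the chest at (358,152). Candidates for the tray are the pink trays at (262,217), (272,274) and (331,282). The one at (262,217) is the largest and stands in front of the door, so I choose it. I'll measure it and check it in a crop.

```bash
cat > h.py <<'E'
from bench import ctrl
import cv2,numpy as np
np.set_printoptions(precision=4,suppress=True)
def ray(n,px):
    c=ctrl.camera_info(n); R=cv2.Rodrigues(np.array(c["rvec"]))[0]; t=np.array(c["tvec"])
    p=np.atleast_2d(np.array(px,float)); d=np.c_[(p[:,0]-c["cx"])/c["fx"],(p[:,1]-c["cy"])/c["fy"],np.ones(len(p))]@R
    return -R.T@t,d
def pt(n,px,z):
    o,d=ray(n,px); return o+d*((z-o[2])/d[:,2])[:,None]
def proj(n,P):
    c=ctrl.camera_info(n); K=np.array([[c["fx"],0,c["cx"]],[0,c["fy"],c["cy"]],[0,0,1]])
    return cv2.projectPoints(np.array(P,float),np.array(c["rvec"]),np.array(c["tvec"]),K,None)[0][:,0]
def pink(img):
    h=cv2.cvtColor(img,cv2.COLOR_RGB2HSV)
    return cv2.inRange(h,(140,25,120),(179,200,255))
E
python3 - <<'E'
from h import *
f=cv2.imread("pics/top0.png")[:,:,::-1].copy()
m=cv2.morphologyEx(pink(f),cv2.MORPH_CLOSE,np.ones((7,7)))
for c in cv2.findContours(m,0,2)[0]:
    if cv2.contourArea(c)>100:
        r=cv2.minAreaRect(c); P=pt("top",cv2.boxPoints(r),.026)
        print(r, P[:,:2].mean(0), P[:,:2].tolist(), np.linalg.norm(np.diff(P,axis=0),axis=1))
for n,px in dict(canister=(106,198),dish=(344,222),tin=(189,299),bauble=(119,250)).items(): print(n,pt("top",px,.03 if n!='canister' else .136)[0])
x0,y0,x1,y1=180,85,420,265
cv2.imwrite("pics/crop1.png",cv2.resize(f[y0:y1,x0:x1,::-1],None,fx=10/3,fy=10/3,interpolation=cv2.INTER_CUBIC))
E
```

```text
((328.9000244140625, 285.7000427246094), (20.124608993530273, 18.335756301879883), 26.56505012512207) [ 0.3379 -0.0865] [[0.3272820630542996, -0.05027242272085746], [0.3728975019969571, -0.07269251317841915], [0.348410767135974, -0.12290305208276234], [0.302951200714302, -0.10032104847479939]] [0.0508 0.0559 0.0508]
((273.0544128417969, 273.40673828125), (20.22681999206543, 27.281015396118164), 30.256441116333008) [0.3705 0.0688] [[0.3514672092025629, 0.11173536509765844], [0.41731778927020996, 0.07489521301863492], [0.38939338289683045, 0.02581150887085499], [0.3238060698008524, 0.0628647817002502]] [0.0755 0.0565 0.0753]
((262.5, 217.0), (29.0, 40.0), 0.0) [0.5287 0.1013] [[0.4713957369794046, 0.14069720607742173], [0.5849980145021287, 0.14337570055015322], [0.5860022278681871, 0.061631614000921424], [0.47228109708622107, 0.059668781468087774]] [0.1136 0.0818 0.1137]
canister [0.5574 0.5025 0.136 ]
dish [ 0.5163 -0.1278  0.03  ]
tin [0.2977 0.298  0.03  ]
bauble [0.4308 0.4961 0.03  ]
```

View pics/crop1.png

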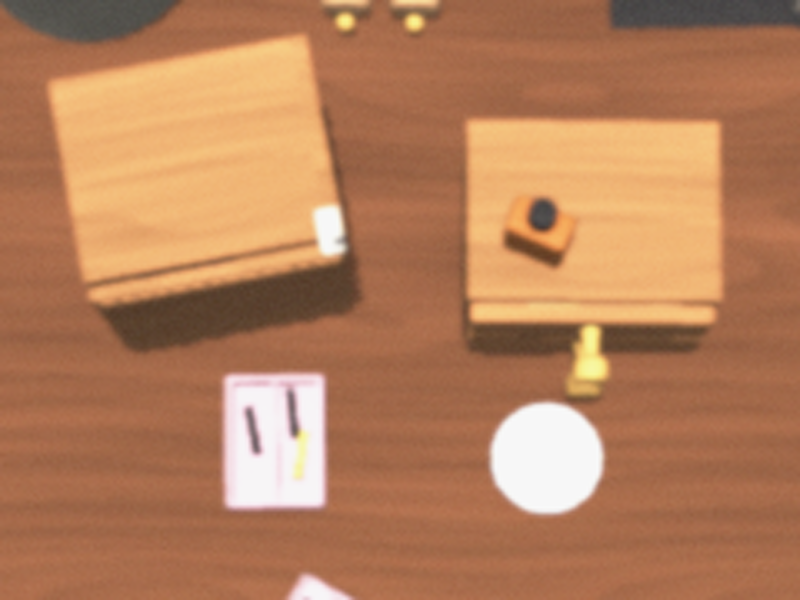

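The crop shows the chosen tray with a lengthwise divider and three clips at crop (274,441). The door's front edge runs from (92,303) to (343,262), and the hinge plate is at (329,230).

```bash
python3 - <<'E'
from h import *
g=lambda a:[(180+.3*(x+.5)-.5,85+.3*(y+.5)-.5) for x,y in a]
P=pt("top",g([(48,84),(306,36),(346,243),(83,285)]),.2)[:,:2]
D=pt("top",g([(92,303),(345,262)]),.198)[:,:2]
print(P);print(D)
e=P[0]-P[1];f=P[3]-P[2];d=D[0]-D[1]
for v in(e,f,d,P[0]-P[3],P[1]-P[2]): print(np.linalg.norm(v),np.degrees(np.arctan2(v[1],v[0])))
yaw=np.arctan2(*( -(e+f+d)[[0]],(e+f+d)[[1]]))[0]
R=np.array([[np.cos(yaw),-np.sin(yaw)],[np.sin(yaw),np.cos(yaw)]])
loc=np.array([[80,100],[80,-100],[-80,-100],[-80,100]])/1e3
c=(P-loc@R.T).mean(0); c2=(D-np.array([[-.098,.098],[-.098,-.098]])@R.T).mean(0)
print("yaw",np.degrees(yaw),c,c2)
# check in scene view
C=c
h=C+R@[-.085,-.098];print("hinge",h,"R",R)
T=np.array([[.4714,.1407],[.585,.1434],[.586,.0616],[.4723,.0597]])
print("tray in hinge frame",(T-h)@R, np.linalg.norm(T-h,axis=1))
S=np.array([[.3515,.1117],[.4173,.0749],[.3894,.0258],[.3238,.0629]])
print("small",np.linalg.norm(S-h,axis=1))
dl=np.array([.5163,-.1278]);print("dish",(dl-h)@R)
f=cv2.imread("pics/scene0.png")
for z in(0,.2):
  for q in proj("scene",[np.r_[C+R@l,z] for l in loc]): cv2.circle(f,tuple(int(v) for v in q),2,(0,255,0),-1)
for z in(.008,.198):
  for q in proj("scene",[np.r_[C+R@[-.098,s*.098],z] for s in(-1,1)]): cv2.circle(f,tuple(int(v) for v in q),2,(255,255,0),-1)
for q in proj("scene",np.c_[T,[.026]*4]): cv2.circle(f,tuple(int(v) for v in q),2,(0,0,255),-1)
cv2.imwrite("pics/sc_chk.png",cv2.resize(f[200:380,260:500],None,fx=10/3,fy=10/3,interpolation=cv2.INTER_CUBIC))
E
```

```text
[[0.7776 0.2687]
 [0.819  0.0715]
 [0.6556 0.038 ]
 [0.6203 0.2367]]
[[0.6069 0.2298]
 [0.6413 0.0387]]
0.2014438592362977 101.86644758049654
0.20173655630876164 100.08476060526793
0.19418066021119096 100.19712228526505
0.16049852471203788 11.49538298773919
0.16676954620546833 11.57638954636768
yaw 10.72209225030008 [0.7182 0.1537] [0.7204 0.1524]
hinge [0.6529 0.0416] R [[ 0.9825 -0.186 ]
 [ 0.186   0.9825]]
tray in hinge frame [[-0.1599  0.1311]
 [-0.0477  0.1126]
 [-0.062   0.0321]
 [-0.1741  0.0514]] [0.2068 0.1223 0.0698 0.1815]
small [0.3094 0.2379 0.2639 0.3298]
dish [-0.1657 -0.1411]
```

View pics/sc_chk.png

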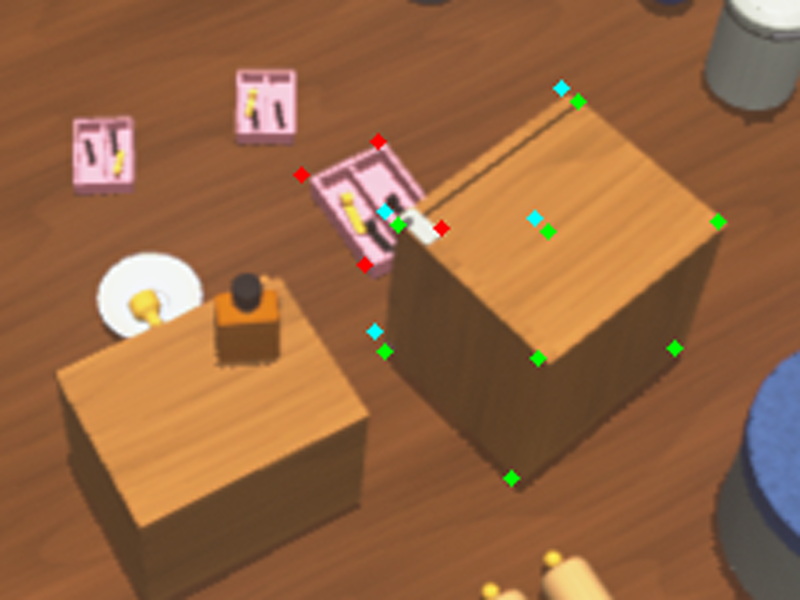

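The hinge is at about (0.653, 0.042), the cabinet yaw is 10.7° and the tray centre is at (0.529, 0.101). The scene view agrees to about 5 mm. The tray has to leave a 0.2 m circle around the hinge, so I'll push it about 0.2 m along +y, starting from its right side.

Request:
servo_tool(
  plan="0 -0.026 0.028 0 0.05;0 -0.026 0.028 0 0.05;0 -0.026 0.028 0 0.05;0 -0.026 0.028 0 0.05;0 -0.026 0.028 0 0.05;0 -0.026 0.028 0 0.05;0 -0.026 0.028 0 0.05;0 -0.026 0.028 0 0.05",
)

```text
clock: 0.77
ee_pos: [0.3524, 0.3468, 0.231]
tool_rot: [[-0.0, 0.315, 0.949], [-0.0, 0.949, -0.315], [-1.0, -0.0, -0.0]]
ft_force: [0.9, -0.2, 0.4]
opening: 0.584
```

Request:
servo_tool(
  plan="0 -0.026 0.028 0 0.05;0 -0.026 0.028 0 0.05;0 -0.026 0.028 0 0.05;0 -0.026 0.028 0 0.05;0 -0.026 0.028 0 0.05;0 -0.026 0.028 0 0.05;0 -0.026 0.028 0 0.05;0 -0.026 0.028 0 0.05",
)

```text
clock: 1.43
ee_pos: [0.4993, 0.0789, 0.2312]
tool_rot: [[-0.0, 0.315, 0.949], [0.0, 0.949, -0.315], [-1.0, 0.0, -0.0]]
ft_force: [-0.1, 1.1, -1.1]
opening: 0.586
```

Request:
servo_tool(
  plan="0 0 0 7.16 0.05;0 0 0 7.16 0.05;0 0 0 7.16 0.05;0 0 0 7.16 0.05;0 0 0 7.16 0.05;0 0 0 7.16 0.05;0 0 0 7.16 0.05;0 0 0 7.16 0.05",
)

```text
clock: 2.1
ee_pos: [0.4986, 0.0807, 0.2309]
tool_rot: [[-0.001, 0.97, 0.242], [-0.0, 0.242, -0.97], [-1.0, -0.001, -0.0]]
ft_force: [-0.3, 0.2, 0.3]
opening: 0.589
```

Request:
servo_tool(
  plan="0 0 0 7.16 0.05;0 0 0 7.16 0.05;0 0 0 0 0.05",
)

```text
clock: 2.35
ee_pos: [0.4987, 0.0808, 0.2309]
tool_rot: [[-0.001, 1.0, -0.003], [-0.0, -0.003, -1.0], [-1.0, -0.001, 0.0]]
ft_force: [-0.3, -0.7, 0.3]
opening: 0.589
```

Request:
servo_tool(
  plan="0 0.015 0.027 0 0.05;0 0.015 0.027 0 0.05;0.035 0 0 0 0.05;0.035 0 0 0 0.05;0.035 0 0 0 0.05;0.035 0 0 0 0.05;0.025 0 0 0 0.05;0 0 0 0 0.05",
)

```text
clock: 3.02
ee_pos: [0.5242, 0.0263, 0.0609]
tool_rot: [[-0.01, 1.0, 0.004], [-0.003, 0.004, -1.0], [-1.0, -0.01, 0.002]]
ft_force: [-1.3, -0.7, -0.2]
opening: 0.58
```

```bash
python3 - <<'E'
from h import *
s=ctrl.get_state(); print(s["ee_pos"],s["ft_force"])
f=ctrl.grab_frame("scene"); w=ctrl.grab_frame("wrist")
a=cv2.resize(f[170:350,230:500],(600,400)); cv2.imwrite("pics/pre_push.png",np.hstack([a,cv2.resize(w,(200,150)).repeat(1,0) if 0 else np.vstack([cv2.resize(w,(200,150)),np.zeros((250,200,3),np.uint8)])])[:,:,::-1])
E
```

```text
[0.5242 0.0263 0.0609] [-1.2509 -0.6603 -0.2058]
```

View pics/pre_push.png

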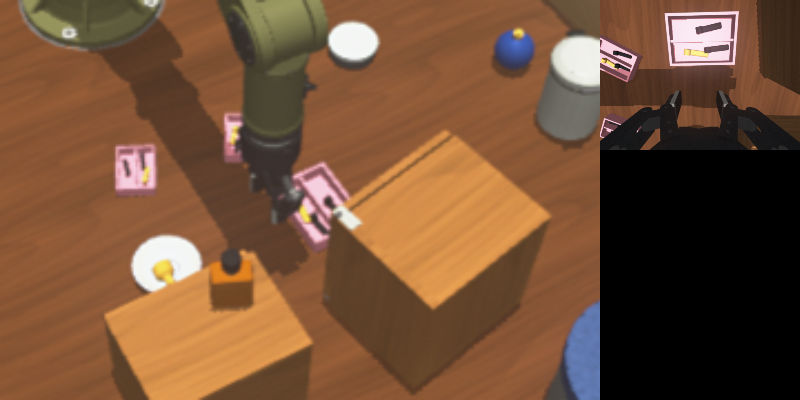

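The fingers stand beside the tray's right wall. In the wrist inset they are at (678–722, 100), centred on the tray at (702, 40), with a gap between. I'll finish the descent and then push.

Request:
servo_tool(
  plan="0.02 0.003 0 0 0.05;0.02 0.002 0 0 0.05;0.009 0 0 0 0.05;0 0 0 0 0.05;0 0 -0.006 0 0.05;0 0 -0.006 0 0.05;0 0 -0.006 0 0.05;0 0 -0.006 0 0.05",
)

```text
clock: 3.78
ee_pos: [0.5348, 0.0522, 0.0185]
tool_rot: [[0.002, 1.0, 0.001], [0.001, 0.001, -1.0], [-1.0, 0.002, -0.001]]
ft_force: [1.1, 0.0, -0.9]
opening: 0.587
```

Request:
servo_tool(
  plan="0 0 -0.008 0 0.05;0 0 -0.008 0 0.05;0 0 -0.008 0 0.05;0 0 -0.008 0 0.05;0 0 -0.008 0 0.05;0 0 -0.008 0 0.05;0 0 -0.008 0 0.05;0 0 -0.008 0 0.05",
)

```text
clock: 4.45
ee_pos: [0.5339, 0.1155, 0.0173]
tool_rot: [[-0.0, 1.0, 0.0], [-0.0, 0.0, -1.0], [-1.0, -0.0, 0.0]]
ft_force: [-1.3, -1.7, 1.8]
opening: 0.59
```

Request:
servo_tool(
  plan="0 0 0.004 0 0.05;0.006 0 0 0 0.05;0.003 0 0 0 0.05;0 0 0 0 0.05",
)

```text
clock: 4.78
ee_pos: [0.5329, 0.1103, 0.0071]
tool_rot: [[-0.002, 1.0, -0.0], [-0.001, -0.0, -1.0], [-1.0, -0.002, 0.001]]
ft_force: [-0.7, 0.2, -0.4]
opening: 0.582
```

```bash
cat >> h.py <<'E'
def tray():
    f=ctrl.grab_frame("top"); m=cv2.morphologyEx(pink(f),cv2.MORPH_CLOSE,np.ones((7,7)))
    for c in cv2.findContours(m,0,2)[0]:
        if cv2.contourArea(c)>100:
            r=cv2.minAreaRect(c); P=pt("top",cv2.boxPoints(r),.026)[:,:2]
            print(r[0],cv2.contourArea(c),P.mean(0),P.tolist())
    return f
E
python3 - <<'E'
from h import *
print(ctrl.get_state()["ee_pos"]); f=tray()
cv2.imwrite("pics/push1.png",cv2.resize(f[120:300,120:360,::-1],(800,600)))
E
```

```text
[0.5329 0.1103 0.0071]
(328.8000183105469, 285.9000244140625) 264.5 [ 0.3373 -0.0863] [[0.3261739665726437, -0.04972770660760605], [0.3728975019969571, -0.07269251317841915], [0.348410767135974, -0.12290305208276234], [0.30184688480621663, -0.09977239626881992]]
(273.1615295410156, 273.5923156738281) 369.0 [0.37   0.0685] [[0.3505426820091235, 0.11086246662425239], [0.41643160676484514, 0.07477003987011527], [0.38929711759767294, 0.026071511213899327], [0.3236632238591575, 0.062377979276274316]]
```

View pics/push1.png

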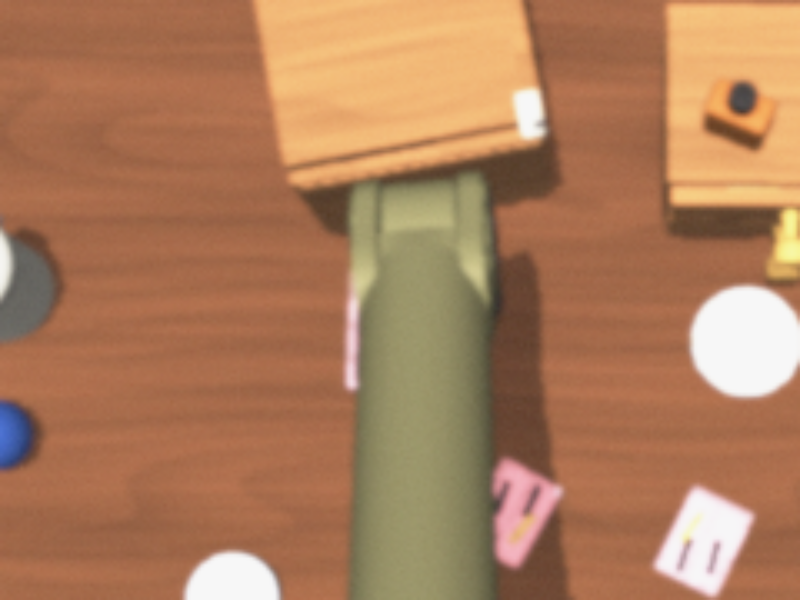

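The arm hides most of the tray, but its left edge at crop (350,340) has moved about 65 mm left, so it is sliding. I'll keep pushing.

Request:
servo_tool(
  plan="0 0 -0.005 0 0.05;0 0 -0.008 0 0.05;0 0 -0.009 0 0.05;0 0 -0.009 0 0.05;0 0 -0.009 0 0.05;0 0 -0.009 0 0.05;0 0 -0.009 0 0.05;0 0 -0.009 0 0.05",
)

```text
clock: 5.5
ee_pos: [0.5339, 0.1789, 0.0084]
tool_rot: [[0.0, 1.0, 0.001], [0.0, 0.001, -1.0], [-1.0, 0.0, -0.0]]
ft_force: [0.7, -0.9, 0.0]
opening: 0.587
```

Request:
servo_tool(
  plan="0 0 -0.01 0 0.05;0 0 -0.01 0 0.05;0 0 -0.01 0 0.05;0 0 -0.01 0 0.05;0 0 -0.01 0 0.05;0 0 -0.01 0 0.05;0 0 -0.008 0 0.05;0 0 -0.005 0 0.05",
)

```text
clock: 6.17
ee_pos: [0.5338, 0.2524, 0.0084]
tool_rot: [[0.0, 1.0, 0.002], [0.0, 0.002, -1.0], [-1.0, 0.0, -0.0]]
ft_force: [-0.6, -1.9, 1.0]
opening: 0.587
```

Request:
servo_tool(
  plan="0 0 0 0 0.05;0 0 0.01 0 0.05;0 0 0.02 0 0.05;0 0 0.02 0 0.05;-0.03 0 0 0 0.05;-0.04 0 0 0 0.03;-0.04 0 0 0 0.01;-0.04 0 0 0 0",
)

```text
clock: 6.83
ee_pos: [0.5335, 0.1988, 0.1596]
tool_rot: [[-0.001, 1.0, -0.002], [-0.0, -0.002, -1.0], [-1.0, -0.001, 0.0]]
ft_force: [-0.3, 1.0, 0.2]
opening: 0.167
```

```bash
python3 - <<'E'
from h import *
print(ctrl.get_state()["ee_pos"]); f=tray(); cv2.imwrite("pics/push2.png",f[:,:,::-1])
E
```

```text
[0.5335 0.1988 0.1596]
(328.9000244140625, 285.7000427246094) 263.0 [ 0.3379 -0.0865] [[0.3272820630542996, -0.05027242272085746], [0.3728975019969571, -0.07269251317841915], [0.348410767135974, -0.12290305208276234], [0.302951200714302, -0.10032104847479939]]
(273.0000305175781, 273.5) 507.5 [0.3702 0.069 ] [[0.3507450961560885, 0.11193113301302063], [0.4172405864109906, 0.07551321319414886], [0.3895985989007426, 0.025904669749262872], [0.3233652752342608, 0.06254262638960495]]
(178.0, 223.50001525878906) 149.5 [0.5074 0.3371] [[0.5416875242832029, 0.3589767986885893], [0.547353019801702, 0.33285834702469913], [0.4730547699247789, 0.3153556894007489], [0.46747490611409037, 0.34134080296603336]]
```

The tray is clear; I'll verify that once the arm is away. The tool already stands in front of the door near its free edge, so I'll turn 10.7°, lower, and approach the door with the shut fingers.

Request:
servo_tool(
  plan="0.007 0 0 -5.35 0;0.007 0 0 -5.35 0;0 0.015 0 0 0;0 0.015 0 0 0;0 0.012 0 0 0;0 0.005 0 0 0;0 0 0 0 0",
)

```text
clock: 7.47
ee_pos: [0.5801, 0.2083, 0.1439]
tool_rot: [[-0.001, 0.983, 0.184], [-0.001, 0.184, -0.983], [-1.0, -0.001, 0.001]]
ft_force: [-3.5, -0.9, 2.7]
opening: 0.001
```

Request:
servo_tool(
  plan="0 0.003 0 0 0;0 0.003 0 0 0;0 0.003 0 0 0;0 0 0 0 0",
)

```text
clock: 7.8
ee_pos: [0.5825, 0.209, 0.144]
tool_rot: [[-0.015, 0.983, 0.185], [-0.003, 0.185, -0.983], [-1.0, -0.015, 0.001]]
ft_force: [-22.8, -6.8, 14.0]
opening: 0.002
```

The force reached about 24 N earlier than expected, possibly because the wider knuckle met the door's top edge. I'll back off and look.

Request:
servo_tool(
  plan="0 -0.009 0 0 0;0 -0.015 0 0 0;0 -0.02 0 0 0;0 -0.025 0 0 0;0 -0.025 0 0 0;0 -0.02 0 0 0;0 0 0 0 0;0 0 0 0 0",
)

```text
clock: 8.47
ee_pos: [0.4765, 0.1902, 0.1447]
tool_rot: [[0.001, 0.982, 0.187], [0.002, 0.187, -0.982], [-1.0, 0.002, -0.001]]
ft_force: [0.2, 0.9, 0.1]
opening: -0.002
```

```bash
python3 - <<'E'
from h import *
s=ctrl.get_state(); print(s["ee_pos"],s["ft_force"]); f=tray(); g=ctrl.grab_frame("scene")
a=cv2.resize(f[90:270,130:310],(400,400),interpolation=cv2.INTER_CUBIC); b=cv2.resize(g[160:340,330:510],(400,400),interpolation=cv2.INTER_CUBIC)
cv2.imwrite("pics/press1.png",np.hstack([a,b])[:,:,::-1])
E
```

```text
[0.4765 0.1902 0.1447] [0.181  0.8711 0.1208]
(328.8000183105469, 285.9000244140625) 253.0 [ 0.3373 -0.0863] [[0.3261739665726437, -0.04972770660760605], [0.3728975019969571, -0.07269251317841915], [0.348410767135974, -0.12290305208276234], [0.30184688480621663, -0.09977239626881992]]
(273.0, 273.5) 509.5 [0.3702 0.069 ] [[0.350948908763879, 0.11202538495959222], [0.41731778927020996, 0.07489521301863492], [0.38939338289683045, 0.02581150887085499], [0.3232898367405713, 0.06315648164145066]]
```

View pics/press1.png

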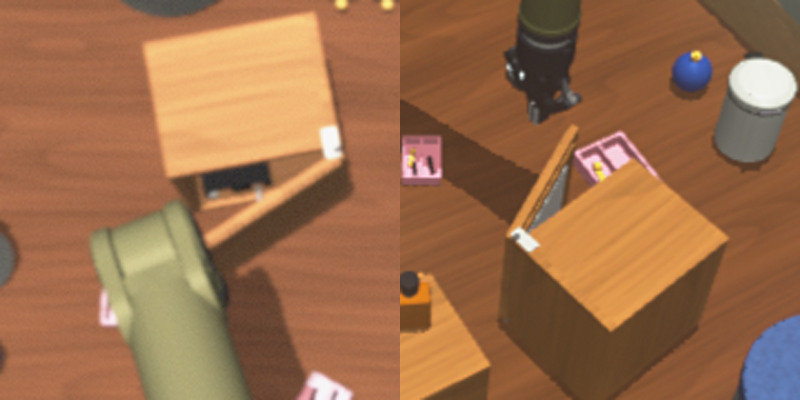

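The door was released and stands ajar. In the left panel (top view) its free end is at about (208,245), next to the arm. In the right panel (scene view) it is at (577,128), and the tray is at (612,160), clear of it. I'll compute the angle and the clearances.

```bash
python3 - <<'E'
from h import *
k=np.radians(10.7);R=np.array([[np.cos(k),-np.sin(k)],[np.sin(k),np.cos(k)]]);h=np.array([.654,.041])
g=lambda a,x,y:[(x+.45*(u+.5)-.5,y+.45*(v+.5)-.5) for u,v in a]
for n,p in(("top",g([(208,245)],130,90)),("scene",g([(577,128)],330,160))):
    q=(pt(n,p,.198)[:,:2]-h)@R; print(n,q,np.hypot(*q[0]),np.arctan2(-q[:,0],q[:,1]))
P=pt("scene",g([(576,147),(622,133),(657,178)],330,160),.026)[:,:2]
print(P,(P-h)@R,np.linalg.norm(P-h,axis=1))
print("tool",(ctrl.get_state()["ee_pos"][:2]-h)@R)
E
```

```text
top [[-0.0801  0.1642]] 0.18267837738903256 [0.4539]
scene [[0.2493 0.5753]] 0.6269596279958916 [-0.4089]
[[0.741  0.7773]
 [0.7529 0.8531]
 [0.837  0.8381]] [[0.2222 0.7073]
 [0.248  0.7796]
 [0.3278 0.7493]] [0.7414 0.8181 0.8178]
tool [-0.1454  0.1794]
```

```bash
python3 - <<'E'
from h import *
k=np.radians(10.7);R=np.array([[np.cos(k),-np.sin(k)],[np.sin(k),np.cos(k)]]);h=np.array([.654,.041])
g=lambda a,x,y:[(x+.45*(u-400+.5)-.5,y+.45*(v+.5)-.5) for u,v in a]
q=(pt("scene",g([(577,128)],330,160),.198)[:,:2]-h)@R; print(q,np.hypot(*q[0]),np.arctan2(-q[:,0],q[:,1]))
P=pt("scene",g([(576,147),(622,133),(657,178)],330,160),.026)[:,:2]
print(P,(P-h)@R,np.linalg.norm(P-h,axis=1))
E
```

```text
[[-0.0727  0.1801]] 0.1942074533539381 [0.3839]
[[0.4686 0.2747]
 [0.4785 0.3471]
 [0.57   0.3451]] [[-0.1388  0.2641]
 [-0.1156  0.3334]
 [-0.0261  0.3144]] [0.2983 0.3528 0.3155]
```

The door stands at about 0.35–0.4 rad, and the tray's nearest corner is about 0.24 m from the hinge, so it is clear. Next I'll go round the free edge, then in behind the door.

Request:
servo_tool(
  plan="-0.01 0 -0.03 0 0;0 0 -0.03 0 0;0 0 -0.01 0 0;0 0.03 0 0 0;0 0.03 0 0 0;0 0.03 0 0 0;0 0.025 0 0 0;0 0 0 0 0",
)

```text
clock: 9.23
ee_pos: [0.5819, 0.2797, 0.1531]
tool_rot: [[0.004, 0.983, 0.184], [-0.002, 0.184, -0.983], [-1.0, 0.003, 0.003]]
ft_force: [-0.3, -0.1, 1.0]
opening: -0.003
```

Request:
servo_tool(
  plan="0 0 0 0 0;0 0 0.015 0 0;0 0 0.015 0 0;0 0 0.01 0 0;0 0 0 0 0",
)

```text
clock: 9.65
ee_pos: [0.5853, 0.2357, 0.1551]
tool_rot: [[0.001, 0.984, 0.18], [-0.001, 0.18, -0.984], [-1.0, 0.001, 0.002]]
ft_force: [-0.6, -0.3, 0.9]
opening: 0.0
```

```bash
python3 - <<'E'
from h import *
k=np.radians(10.7);R=np.array([[np.cos(k),-np.sin(k)],[np.sin(k),np.cos(k)]]);h=np.array([.654,.041])
s=ctrl.get_state();print("tool",(s["ee_pos"][:2]-h)@R,s["ee_pos"],s["ft_force"]);f=ctrl.grab_frame("scene");w=ctrl.grab_frame("wrist")
a=cv2.resize(f[120:300,330:510],(400,400),interpolation=cv2.INTER_CUBIC)
cv2.imwrite("pics/behind.png",np.hstack([a,np.vstack([cv2.resize(w,(400,300)),np.zeros((100,400,3),np.uint8)])])[:,:,::-1])
E
```

```text
tool [-0.0314  0.204 ] [0.5853 0.2357 0.1551] [-0.618  -0.299   0.8666]
```

View pics/behind.png

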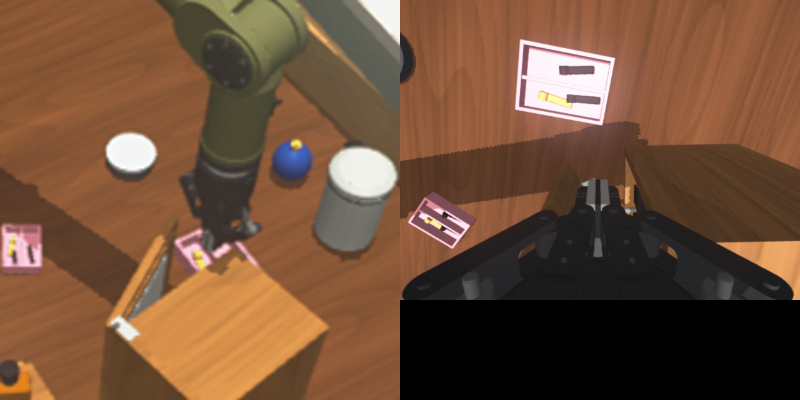

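In the wrist inset the fingertip at (597,190) sits between the door's edge (about 572,185) and the carcass (about 630,185). The tray at (565,80) lies flat and clear. I'll go in 28 mm, then swing outwards.

Request:
servo_tool(
  plan="0 0 0.01 0 0;0 0 0.01 0 0;0 0 0.008 0 0;0 0 0 0 0;0 -0.01 0 0 0;0 -0.012 0 0 0;0 -0.012 0 0 0;0 0 0 0 0",
)

```text
clock: 10.42
ee_pos: [0.5544, 0.207, 0.1542]
tool_rot: [[-0.002, 0.982, 0.186], [0.0, 0.186, -0.982], [-1.0, -0.002, -0.001]]
ft_force: [0.6, 0.0, -0.5]
opening: -0.004
```

Request:
servo_tool(
  plan="0 0 0.011 0 0;0 0 0.011 0 0;0 0 0.01 0 0;0 -0.007 0.005 0 0;0 -0.007 0.005 0 0;0 -0.007 0.005 0 0;0 -0.008 0.007 0 0;0 -0.008 0.007 0 0",
)

```text
clock: 11.08
ee_pos: [0.5303, 0.1396, 0.1543]
tool_rot: [[-0.0, 0.982, 0.186], [0.0, 0.186, -0.982], [-1.0, -0.0, -0.0]]
ft_force: [-0.5, -0.9, 0.8]
opening: 0.003
```

Request:
servo_tool(
  plan="0 -0.008 0.006 0 0;0 -0.007 0.008 0 0;0 -0.007 0.008 0 0;0 -0.007 0.008 0 0;0 -0.005 0.009 0 0;0 -0.005 0.01 0 0;0 -0.005 0.009 0 0;0 0 0 0 0",
)

```text
clock: 11.75
ee_pos: [0.4982, 0.0721, 0.1543]
tool_rot: [[-0.0, 0.983, 0.183], [-0.001, 0.183, -0.983], [-1.0, -0.0, 0.001]]
ft_force: [-0.6, -0.7, 0.5]
opening: 0.001
```

Request:
servo_tool(
  plan="0 -0.003 0.008 0 0;0 -0.003 0.008 0 0;0 -0.002 0.008 0 0;0 -0.001 0.007 0 0;0 0 0 0 0;0 0 0 0 0",
)

```text
clock: 12.25
ee_pos: [0.4957, 0.0425, 0.1543]
tool_rot: [[0.0, 0.983, 0.185], [0.0, 0.185, -0.983], [-1.0, 0.0, -0.0]]
ft_force: [-0.1, 0.3, -1.0]
opening: -0.002
```

```bash
python3 - <<'E'
from h import *
k=np.radians(10.7);R=np.array([[np.cos(k),-np.sin(k)],[np.sin(k),np.cos(k)]]);h=np.array([.654,.041])
s=ctrl.get_state();print("tool",(s["ee_pos"][:2]-h)@R,s["ee_pos"],s["ft_force"]);f=ctrl.grab_frame("scene");t=tray()
a=cv2.resize(f[120:300,300:480],(400,400),interpolation=cv2.INTER_CUBIC);b=cv2.resize(t[90:270,130:310],(400,400),interpolation=cv2.INTER_CUBIC)
cv2.imwrite("pics/open1.png",np.hstack([b,a])[:,:,::-1])
E
```

```text
tool [-0.1552  0.0308] [0.4957 0.0425 0.1543] [-0.1278  0.3042 -0.9777]
(328.8000183105469, 285.9000244140625) 267.0 [ 0.3373 -0.0863] [[0.3261739665726437, -0.04972770660760605], [0.3728975019969571, -0.07269251317841915], [0.348410767135974, -0.12290305208276234], [0.30184688480621663, -0.09977239626881992]]
(191.0, 216.0) 1131.5 [0.5292 0.3016] [[0.4720135064750145, 0.34130503520034877], [0.585371614338142, 0.3457502990898012], [0.5864085824645414, 0.2615747362558449], [0.47292804747533057, 0.2578630607537206]]
```

View pics/open1.png

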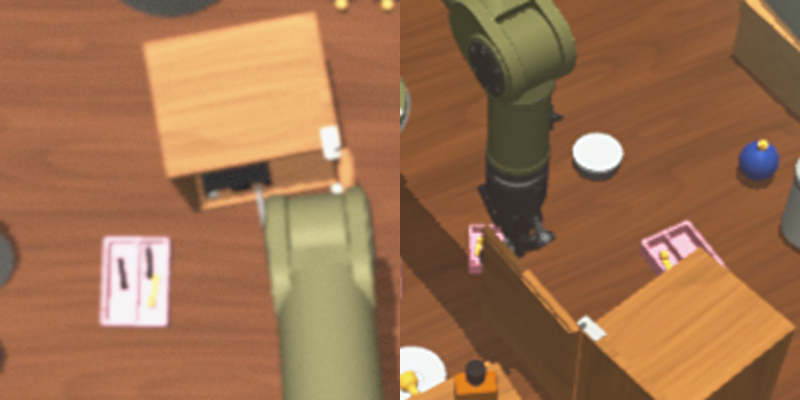

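The door is open to about a right angle, edge-on in the right panel from (485,240) to (580,330). The tray at (135,281) in the left panel lies flat and clear. I'll withdraw the finger and measure the angle.

Request:
servo_tool(
  plan="0 0 -0.01 0 0;0 0 -0.02 0 0;0 0 -0.03 0 0;-0.03 0 -0.03 0 0;-0.04 0 -0.03 0 0;-0.03 0 -0.04 0 0;0 0 -0.04 0 0;0 0 -0.04 0 0",
)

```text
clock: 13.02
ee_pos: [0.4532, 0.27, 0.2447]
tool_rot: [[0.004, 0.982, 0.186], [0.004, 0.186, -0.982], [-1.0, 0.004, -0.003]]
ft_force: [0.7, -0.1, -0.4]
opening: -0.001
```

Request:
servo_tool(
  plan="0 0 -0.04 0 0;0 0 -0.04 0 0;0 0 -0.02 0 0;0 0 0 0 0;0 0 0 0 0",
)

```text
clock: 13.43
ee_pos: [0.4329, 0.3672, 0.2415]
tool_rot: [[-0.001, 0.982, 0.19], [-0.001, 0.19, -0.982], [-1.0, -0.001, 0.001]]
ft_force: [-0.1, 0.0, -1.0]
opening: 0.001
```

```bash
python3 - <<'E'
from h import *
s=ctrl.get_state();print(s["ee_pos"],s["ft_force"]);t=tray()
cv2.imwrite("pics/open2.png",cv2.resize(t[90:270,90:390],(800,480),interpolation=cv2.INTER_CUBIC)[:,:,::-1])
E
```

```text
[0.4329 0.3672 0.2415] [-0.0708  0.0462 -0.9558]
(328.9000244140625, 285.7000427246094) 263.0 [ 0.3379 -0.0865] [[0.3272820630542996, -0.05027242272085746], [0.3728975019969571, -0.07269251317841915], [0.348410767135974, -0.12290305208276234], [0.302951200714302, -0.10032104847479939]]
(273.0544128417969, 273.40673828125) 254.5 [0.3705 0.0688] [[0.3514672092025629, 0.11173536509765844], [0.41731778927020996, 0.07489521301863492], [0.38939338289683045, 0.02581150887085499], [0.3238060698008524, 0.0628647817002502]]
(191.0, 216.0) 1144.5 [0.5292 0.3016] [[0.585371614338142, 0.3457502990898012], [0.5864085824645414, 0.2615747362558449], [0.47292804747533057, 0.2578630607537206], [0.4720135064750145, 0.34130503520034877]]
```

View pics/open2.png

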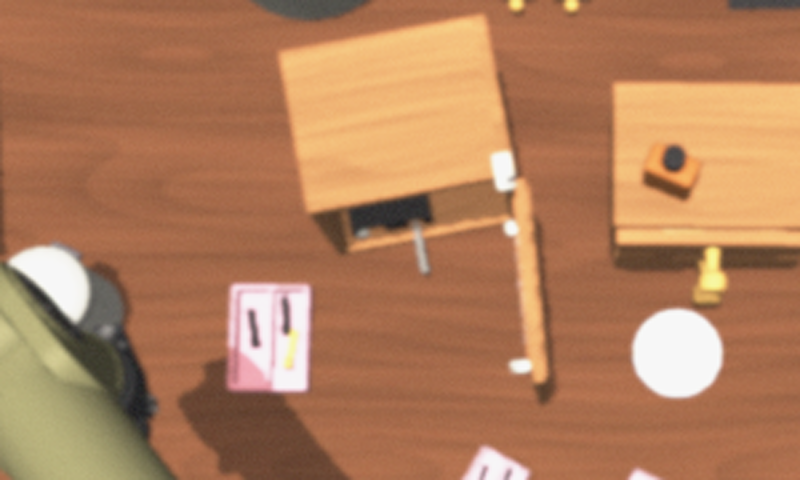

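The door's top edge runs from (520,180) to (540,383), which is about 1.51 rad from its shut line. The tray has not moved since the previous frame, and the other things stand in place. I'll hand in.

```bash
python3 -c "
from bench import ctrl
print(ctrl.close_job())"
```

```text
the job is handed in; nothing more can be done
None
```

The cabinet door now stands open at about a right angle, and I handed the job in after about 13.5 s of robot time. No verdict was reported.

- **Tray:** I slid the largest pink tray about 0.2 m to the left with the half-open fingers against its side. It lies flat, centred at about (0.529, 0.302). Its nearest corner is about 0.23 m from the hinge, outside the door's 0.2 m swing, and it measured the same in the last two pictures.
- **Door:** I pressed it near the free edge with the shut fingers, and it sprang ajar to about 0.35–0.45 rad. I then went in behind the edge from the side and swung it round. In the last top view it stands at about 1.5 rad, with the finger withdrawn and almost no force on the tool.
- **Other things:** In the last top view the dish, perfume bottle, chest and the two smaller trays are where they started. The arm partly hid the canister. I did not re-check the hangers, bauble or tin, but the arm did not work near them.

**What disagreed:**
- **Contact and force:** On the press, contact came about 10 mm earlier than I had worked out, probably because the wider knuckle met the door. The force reached about 24 N sideways and 14 N upwards before I backed off. That is more than the catch needs but below the 40 N limit.
- **Camera measurements:** The two cameras differed by about 5 mm on the cabinet's position and by about 0.07 rad on the ajar angle.

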